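# Fill a jar with hex nuts at the filling stand

### The job

Bottle the five hex nuts at the filling stand: squeeze the release grip beside the column, slide the funnel down to its lowest notch so that the spout stands inside the jar, and let go so that the bolt springs home. Then push the tipping lever over so that the tray tips and all the nuts run through the funnel into the jar, without spilling any, and let the tray back down level. Leave the jar standing in its place and disturb nothing else on the bench.

Things in the scene. Friction and masses are not known exactly. Their poses are not given: they have to be found in the camera images.
- stand: Filling stand fixed to the table: grey foot plate 250 x 220 x 10 mm, at its rear a column (24 mm square, 252 mm high, 115 mm in +x) with 3 notches 25 mm apart. Origin on the table under the funnel's axis; its x points from the funnel to the column (away from the robot, yaw within 0.4 rad), its y from the funnel to the tray, z up.
- squeeze_grip (a point): Grasp point of the release grip, on the carriage beside the column (115 mm in x, -102 mm in y of the stand's origin; 267 mm high at first, 217 mm when down). Two upright plates, 8 mm thick, 26 mm wide, facing each other along the stand's y: 50 mm over their outer faces, 40 mm squeezed; this point is the middle when squeezed. Tops 23 mm above it; 40 mm free below it.
- moving_plate (a point): Centre of the outer face of the grip's moving plate (the +y one, on the column's side; the -y one is fixed to the carriage): 30 mm in the stand's +y from the grasp point, 20 mm when squeezed. It carries the spring bolt, which runs to the column 42 mm below the grasp point.
- release (a joint): Travel of the moving plate and its bolt along the stand's -y, m: 0 = bolt home in a notch, 0.010 = squeezed to its stop. Clear of the notches from 0.007 up; let go between notches it rests on the column at about 0.0065. The spring asks 5 N to start, 9 N at the stop.
- carriage (a joint): How far the carriage (funnel, tray and grip in one, about 1.1 kg with the nuts, damped) is slid down the column, m: 0 = top notch (at first), 0.025 = middle notch, 0.050 = lowest notch and bottom stop. The bolt holds it unless squeezed; squeezed and unsupported it sinks at about 0.2 m/s.
- funnel_mouth (a point): Centre of the funnel's round mouth (170 mm across), 245 mm above the table at first, 195 mm when down. The steel funnel is 110 mm high and ends in a spout 69 mm across outside, 64 mm inside.
- spout_end (a point): Centre of the spout's lower end, on the funnel's axis: 135 mm above the table at first (35 mm above the jar's rim), 85 mm when down (15 mm inside the jar).
- tray_hinge (a point): Point on the tray's hinge axis at the foot of the tipping lever: 85 mm in x and 68 mm in y of the funnel's mouth centre, 8 mm above it. The axis runs along the stand's x.
- lever_ball (a point): Centre of the black ball (22 mm) on the tipping lever, a steel rod (8 mm) that stands 100 mm up from the tray's hinge shaft, 32 mm from the tray's side at the column end. Tray level: it leans 0.61 rad from vertical to the stand's +y. Push it to -y, over the top, to tip the tray (about 4 N); at 1.1 rad of tip it leans 0.49 rad to -y.
- tray (a joint): Tip angle of the tray, rad: 0 = level on its brackets, 1.15 = stop. Open dark steel tray, 106 mm wide, 133 mm long, 30 mm deep, in +y of the funnel, without a wall on the funnel's side; its outer end lifts. The nuts slide off between about 0.45 and 0.9 rad. Its weight brings it back level as the lever is let back.
- jar_mouth (a point): Centre of the rim of the open clear straight jar (84 mm across, 77 mm inside, 90 mm high, floor 4 mm) that stands loose on the foot plate under the funnel between three low pins. Rim 100 mm above the table; z up along the jar's axis.
- jar_lid: The jar's black screw lid, 92 mm across, 16 mm high, lying on the table on the stand's -y side; bystander. Origin at its underside.
- pliers: Pliers with red handles, 187 mm long, lying on the table on the left; bystander. Origin at the underside.
- screwdriver: Blue screwdriver, 172 mm long, behind on the left; bystander. Origin at the underside.
- tape_measure: Yellow tape measure, 66 x 74 x 36 mm, on the left; bystander. Origin at the underside.
- mug: White mug, 91 mm high, on the right; bystander. Origin at its underside.
- small_jar: Closed blue-grey jar with white lid, 51 mm across, 61 mm high, behind on the left; bystander. Origin at its underside.
- tall_jar: Closed brown jar with black lid, 35 mm across, 81 mm high, behind on the left; bystander. Origin at its underside.
- roll: Roll of tape, 96 mm across, 25 mm high, front right; bystander. Origin at its underside.
- nut_1: One of five steel hex nuts, 27 mm across flats (31 mm over corners), 15 mm thick, about 50 g, lying in the tray. Origin at its centre.
- nut_2: One of five steel hex nuts, 27 mm across flats (31 mm over corners), 15 mm thick, about 50 g, lying in the tray. Origin at its centre.
- nut_3: One of five steel hex nuts, 27 mm across flats (31 mm over corners), 15 mm thick, about 50 g, lying in the tray. Origin at its centre.
- nut_4: One of five steel hex nuts, 27 mm across flats (31 mm over corners), 15 mm thick, about 50 g, lying in the tray. Origin at its centre.
- nut_5: One of five steel hex nuts, 27 mm across flats (31 mm over corners), 15 mm thick, about 50 g, lying in the tray. Origin at its centre.

How it is judged:
On the way, in this order (a step that is already met when the one before it is completed fails the run):
1. the funnel is in the lowest notch with the bolt home and the tray still level (value of joint carriage above 0.046 m and value of joint release below 0.003 m and value of joint tray below 0.15 rad), for 0.2 s.
2. the tray is tipped over the funnel, which is still locked down (value of joint carriage above 0.046 m and value of joint release below 0.003 m and value of joint tray above 0.6 rad), for 0.1 s.
At the end, for the whole second after the job is handed in: All five nuts at rest in the jar (within 38 mm of its axis, 12 mm or more below its rim); jar upright (0.08 rad), its axis within 12 mm of the spout's; carriage in the lowest notch (over 0.046 m), bolt home (under 0.003 m); tray level (under 0.1 rad) (horizontal distance between each of nut_1, nut_2, nut_3, nut_4, nut_5 and jar_mouth below 0.038 m and z of nut_1 in the frame of jar_mouth between -0.09 and -0.012 m and linear speed of each of nut_1, nut_2, nut_3, nut_4, nut_5 below 0.03 m/s and z of nut_2 in the frame of jar_mouth between -0.09 and -0.012 m and z of nut_3 in the frame of jar_mouth between -0.09 and -0.012 m and z of nut_4 in the frame of jar_mouth between -0.09 and -0.012 m and z of nut_5 in the frame of jar_mouth between -0.09 and -0.012 m and value of joint carriage above 0.046 m and value of joint release below 0.003 m and value of joint tray below 0.1 rad and angle between jar_mouth's own z axis and vertical below 0.08 rad and horizontal distance between jar_mouth and spout_end below 0.012 m); the robot touches nothing.
It fails at once if the tray is tipped (over 0.3 rad) while the funnel is not down in the lowest notch (value of joint tray above 0.3 rad and value of joint carriage below 0.044 m).
It fails at once if a nut is spilled: it lies below the tray's and funnel's height outside the jar ((height (world z) of nut_1 below 0.08 m and horizontal distance between nut_1 and jar_mouth above 0.06 m) or (height (world z) of nut_2 below 0.08 m and horizontal distance between nut_2 and jar_mouth above 0.06 m) or (height (world z) of nut_3 below 0.08 m and horizontal distance between nut_3 and jar_mouth above 0.06 m) or (height (world z) of nut_4 below 0.08 m and horizontal distance between nut_4 and jar_mouth above 0.06 m) or (height (world z) of nut_5 below 0.08 m and horizontal distance between nut_5 and jar_mouth above 0.06 m)).
It fails at once if the jar is tipped by more than 0.3 rad (angle between jar_mouth's own z axis and vertical above 0.3 rad).
It fails at once if a bystander is moved by more than 30 mm (distance of any of jar_lid, pliers, screwdriver, mug, small_jar, tall_jar, roll, tape_measure from where it was at the start of the episode above 0.03 m).
It also fails if it takes over 64 s, if anything falls off the work surface, if the arm or the gripper's body presses on something with over 40 N, if the wrist force passes 120 N, or if a joint passes its speed limit or range.

### The arm

A 7-joint arm with a two-finger parallel gripper is mounted at the origin on the work surface; the furniture and walls round the work are solid. World frame = base frame: x ahead of the robot, y to its left, z up, the work surface at z = 0. Lengths are in m, angles in rad, forces in N, time in s.
With the tool pointing down it reaches from about 0.425 to 0.925 m from the base axis. Payload 6.8 kg.
Tool frame: the origin (TCP) lies on the centre line of the jaws, within the pads' length; the fingertips stand 8 mm ahead of it and the grasp point (between the pads) lies 11 mm behind it (bot.tips_ahead is the distance from the TCP to the fingertips, in m); z points along the fingers, y is the line along which they close (so a half turn about z gives the same grasp; the last joint's range is limited). The gripper opens to 85 mm and grips with 20 to 120 N. Pads are 22 mm wide; open, the fingers measure 114 mm over their backs; the gripper's body (76 mm by 85 mm) begins 54 mm behind the grasp point. The pads swing forward as they close: fully open they stand 13 mm farther back than shut.
Start: joints at [1.135, 0.477, 0.022, 1.555, -0.011, 1.109, -0.083], TCP at [0.217, -0.639, 0.239] pointing down, gripper open.
Joint ranges: [-2.96, 2.96], [-0.34, 2.1], [-1.41, 1.46], [0.24, 2.44], [-1.37, 4.51], [0.17, 1.92], [-2.96, 2.96]. Speed limits (rad/s): [2.39, 2.39, 3.14, 3.14, 3.14, 3.14, 3.14].

### API

Orientations are given as a unit quaternion [w, x, y, z].
In Python, from station import bot gives the robot as it stands.
- The arm moves only by the tool send_rows, never from a script. Its argument "deltas" is text: rows parted by semicolons, each of 4 numbers parted by spaces: the shift along the tool's x, y, z in m, then the turn about the tool's z in degrees. In form: x y z spin; .... A call has 1 to 5 rows; each row is the pose to reach, as a shift and turn from the pose commanded when the call began, along the tool's axes at that moment; what a row does not reach only later rows make up. A row lasts 1/10 s, in which the tool goes at most 50 mm and 8.59 degrees, less where a joint would pass 70% of its speed; a pose out of reach is approached as far as the arm can. A call with a gripper value outside its range is refused whole. "claw" is the opening, from 0 (shut) to 1 (fully open), set as the call begins (left out, the last holds). The fingers move at their own pace and stop on an object; "force" is the grip in N (left out, the last holds). Time passes only in rows, so rows that repeat a pose let the fingers close. It gives the time, the measured TCP pose, the force, the opening and the grip force at its end, in the units of the state.
- bot.get_obs(): the state, without advancing time (a new reading comes with each control period).
- bot.read_camera(name): name is "side" or "top" or "wrist"; returns a dict with "img" (420x560x3 uint8, red, green, blue), "depth" (420x560 float32, m along the optical axis (not along the pixel's ray), 0 where there is no reading), "fx", "fy", "cx", "cy" (pixels), "camera_from_world" (4x4, takes a point from world to camera coordinates). Camera axes: x right, y up, looking along -z (the intrinsics and any distortion apply to the point x, -y, -z); pixel columns grow to the right and rows downward; lengths in m; the calibration is good to about 2 mm. The wrist camera is an equidistant fisheye: a pixel r from the principal point sees the ray r / f radians off the axis. A picture is of the moment at which its call begins.
- bot.hand_in(): hands the job in; it is judged then, once.
Trained networks look in a picture, given as the dict that the camera call returned (one of the last four; its "shot" number tells which), for a name from the list of things; names that differ only in an ending like _2 or _b are one class to them, and where a whole thing is asked for, a point or a joint stands for the part that bears it (a point fixed in the world has none). Each returns a list of dicts, best first, with "confidence" (0 to 1); they miss things now and then, are a little off and sometimes report something else, mostly with a low value. They report only what shows in the picture. A call takes as long as a camera call.
- bot.masks_of(picture, query): "mask" (420x560 bool, what is visible of it).
- bot.landmark_of(picture, query): "xyz" ([x, y, z] in m, in world coordinates, good to about 4 mm: a listed point, or the origin of a listed thing).
The state is a dict: "t": time; "q": joint angles; "joint_vel": joint speeds; "joint_torque": joint torques, N m; "eef_pos": TCP position; "tool_rot": TCP orientation; "contact_force": force on the tool from outside, world axes, zero at the start; "torque": the same for the moment, N m; "gripper_width": opening from 0.0 (shut) to 1.0 (fully open); "grasp_force": force on a finger pad.
Only numpy, scipy, OpenCV 4.12 (cv2) and the standard library are available. Lean on these libraries where they do the work, as an engineer would, in place of code of your own. Each camera call takes 0.05 s, during which the arm holds its last target. There are 200 camera calls.

## Working session

There is one attempt and no reset: what is moved stays moved. The work goes in short steps, Python scripts to look and compute and a tool call to move; the robot and the scene stay as the last step left them, time stands still between calls to the robot, and variables do not carry over. Pictures are saved under pics/ and viewed, at most 10 in all, crops included, and the job is handed in when it is done.

Besides the shell and the picture viewer there is one more tool, called after "Emit:" by a JSON object that holds its "api" and its "payload", one argument or row to a line. send_rows: Moves the arm, as the interface text tells. Its arguments: {"type":"object","properties":{"deltas":{"type":"string"},"claw":{"type":"number"},"force":{"type":"number"}},"required":["deltas"]}

```bash
mkdir -p pics; cat > h.py <<'E'
from station import bot
import numpy as np, cv2
from scipy.spatial.transform import Rotation as R
def marks(cam,names):
    p=bot.read_camera(cam); o={}
    for n in names:
        r=bot.landmark_of(p,n)
        if r: o[n]=(np.round(r[0]['xyz'],4),round(r[0]['confidence'],2))
    return p,o
def pose():
    s=bot.get_obs(); w=s['tool_rot']; return np.array(s['eef_pos']),R.from_quat([w[1],w[2],w[3],w[0]]).as_matrix(),s
E
python3 - <<'E'
from h import *
N=['stand','squeeze_grip','moving_plate','funnel_mouth','spout_end','tray_hinge','lever_ball','jar_mouth','jar_lid','mug']
ims=[]
for c in ['side','top']:
    p,o=marks(c,N); print(c)
    for k in o: print(k,*o[k])
    ims.append(p['img'])
    cv2.imwrite(f'pics/{c}.png',p['img'][:,:,::-1])
P,M,s=pose(); print(P,M.round(3),s['t'],s['gripper_width'],s['contact_force'])
E
```

```text
side
stand [ 0.4845 -0.0736 -0.0029] 0.81
squeeze_grip [ 0.6142 -0.1495  0.2655] 0.92
moving_plate [ 0.6118 -0.1214  0.2649] 0.64
funnel_mouth [ 0.4844 -0.0725  0.246 ] 0.68
spout_end [0.695  0.3202 0.0015] 0.69
tray_hinge [0.5527 0.0067 0.2549] 0.69
lever_ball [0.5395 0.066  0.3327] 0.76
jar_mouth [ 0.4817 -0.0699 -0.0031] 0.51
jar_lid [ 0.4699 -0.2417 -0.0011] 0.36
mug [ 0.5954 -0.3404  0.0023] 0.86
top
stand [ 0.4858 -0.075   0.0006] 0.57
squeeze_grip [ 0.6148 -0.1542  0.268 ] 0.67
moving_plate [ 0.6136 -0.1235  0.2664] 0.47
spout_end [ 0.4843 -0.0759  0.14  ] 0.73
tray_hinge [0.5528 0.007  0.2529] 0.8
lever_ball [0.5406 0.065  0.3338] 0.65
jar_mouth [ 0.4829 -0.0778  0.1022] 0.69
jar_lid [ 4.716e-01 -2.420e-01 -4.000e-04] 0.58
mug [ 0.5948 -0.3404  0.0012] 0.94
[ 0.21734807 -0.63907234  0.23932905] [[ 0.947  0.322  0.   ]
 [ 0.322 -0.947 -0.   ]
 [ 0.     0.    -1.   ]] 1.1 0.9991009613083819 [-0.63237879 -0.20853953 -0.07456222]
```

View pictures.

```bash
cat >> h.py <<'E'
def fit(src,dst):
    a=np.array(src);b=np.array(dst);ac=a-a.mean(0);bc=b-b.mean(0)
    t=np.arctan2((ac[:,0]*bc[:,1]-ac[:,1]*bc[:,0]).sum(),(ac*bc).sum())
    c,s=np.cos(t),np.sin(t);Rm=np.array([[c,-s],[s,c]]);return t,b.mean(0)-Rm@a.mean(0),Rm
E
python3 - <<'E'
from h import *
S=[(0,0),(0,0),(115,-102),(115,-72),(85,68),(85,125.3)]
D=[(.485,-.0743),(.4843,-.0745),(.6145,-.152),(.6127,-.1225),(.5528,.007),(.54,.0655)]
t,o,Rm=fit(np.array(S)/1000,D)
print(t,np.degrees(t),o);print(((Rm@(np.array(S)/1000).T).T+o-D).round(4))
a=cv2.imread('pics/side.png');b=cv2.imread('pics/top.png')
E
```

```text
0.20388592426296415 11.681802962391796 [ 0.48358215 -0.07511513]
[[-0.0014 -0.0008]
 [-0.0007 -0.0006]
 [ 0.0024  0.0003]
 [-0.0019  0.0002]
 [ 0.0003  0.0017]
 [ 0.0015 -0.0007]]
```

View pics/side.png

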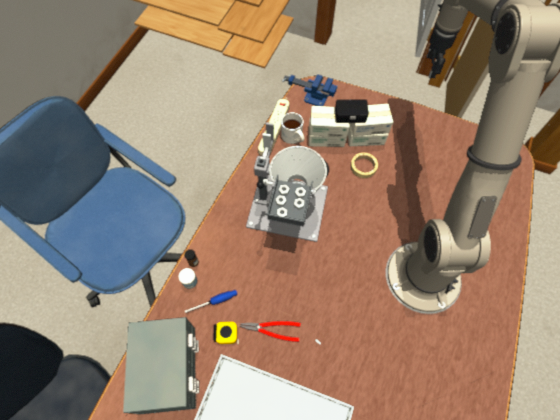

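View pics/top.png

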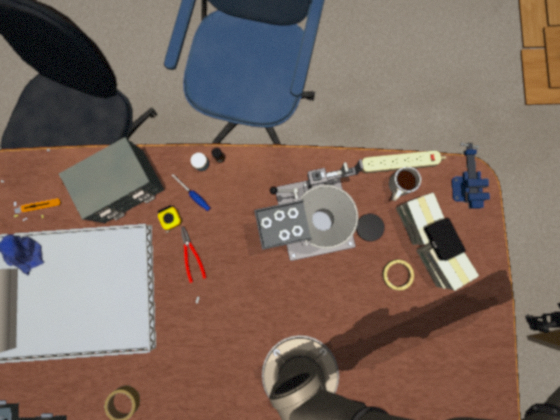

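The pictures show the stand with funnel at (328,215) in the top view, the grip at about (345,172), the ball at (274,190), and boxes at (440,240) under the way over. I go up first, then across.

Emit:
{"api": "send_rows", "payload": {
  "deltas": "0 0 -0.05 0; 0 0 -0.1 0; 0 0 -0.15 0; 0.03 -0.02 -0.18 3; 0.07 -0.045 -0.18 7",
  "claw": 1
}}

```text
t: 1.6
eef_pos: [0.268, -0.5765, 0.4251]
tool_rot: [0.005, 0.995, 0.099, 0.001]
contact_force: [0.7, 0.1, 0.1]
gripper_width: 1.002
grasp_force: 0.0
```

```bash
cat > go.py <<'E'
from h import *
import sys
t=np.array([float(v) for v in sys.argv[1:4]]);P,M,s=pose()
print('delta tool',(M.T@(t-P)).round(4),'spin',round(np.degrees(np.arctan2(M[1,0],M[0,0]))-11.7,2),P.round(4),s['t'])
E
python3 go.py .6155 -.152 .40
```

```text
delta tool [ 0.424  -0.3482  0.0225] spin -0.38 [ 0.268  -0.5765  0.4251] 1.6
```

Emit:
{"api": "send_rows", "payload": {
  "deltas": "0.035 -0.029 0 0; 0.071 -0.058 0 0; 0.106 -0.087 0 0; 0.141 -0.116 0 0; 0.176 -0.145 0 0"
}}

```text
t: 2.1
eef_pos: [0.4126, -0.3944, 0.4196]
tool_rot: [0.0, 0.995, 0.103, 0.0]
contact_force: [0.6, 0.1, -0.3]
gripper_width: 0.999
grasp_force: 0.0
```

Emit:
{"api": "send_rows", "payload": {
  "deltas": "0.035 -0.029 0 0; 0.071 -0.058 0 0; 0.106 -0.087 0 0; 0.141 -0.116 0 0; 0.176 -0.145 0 0"
}}

```text
t: 2.6
eef_pos: [0.5553, -0.2167, 0.4196]
tool_rot: [0.0, 0.995, 0.102, 0.0]
contact_force: [0.6, -1.2, 0.6]
gripper_width: 0.997
grasp_force: 0.0
```

Emit:
{"api": "send_rows", "payload": {
  "deltas": "0.035 -0.029 0 0; 0.065 -0.055 0.01 0; 0.070 -0.058 0.02 0; 0.072 -0.059 0.02 0; 0.072 -0.059 0.02 0"
}}

```text
t: 3.1
eef_pos: [0.6125, -0.1469, 0.3992]
tool_rot: [0.0, 0.995, 0.102, -0.0]
contact_force: [-0.3, 0.7, -0.2]
gripper_width: 1.003
grasp_force: 0.0
```

```bash
python3 go.py .6155 -.152 .256; python3 - <<'E'
from h import *
for c in ['wrist','side','top']:
    p,o=marks(c,['squeeze_grip','moving_plate','lever_ball','tray_hinge']); print(c,o)
    if c=='wrist': cv2.imwrite('pics/w1.png',p['img'][:,:,::-1])
E
```

```text
delta tool [0.002  0.0055 0.1432] spin 0.0 [ 0.6125 -0.1469  0.3992] 3.1
wrist {'squeeze_grip': (array([ 0.6191, -0.1528,  0.273 ]), 0.62), 'moving_plate': (array([ 0.6101, -0.1234,  0.2644]), 0.76), 'lever_ball': (array([ 0.3966,  0.3558, -0.0037]), 0.73), 'tray_hinge': (array([0.5573, 0.0145, 0.254 ]), 0.62)}
side {'squeeze_grip': (array([ 0.6151, -0.1522,  0.2661]), 0.75), 'moving_plate': (array([ 0.6095, -0.1194,  0.2686]), 0.66), 'lever_ball': (array([0.5412, 0.0677, 0.3305]), 0.59), 'tray_hinge': (array([0.5549, 0.0051, 0.2548]), 0.57)}
top {'squeeze_grip': (array([ 0.6179, -0.1527,  0.2668]), 0.84), 'moving_plate': (array([ 0.6117, -0.1238,  0.265 ]), 0.68), 'lever_ball': (array([0.5423, 0.0672, 0.3333]), 0.62), 'tray_hinge': (array([0.5533, 0.0072, 0.251 ]), 0.91)}
```

View pics/w1.png

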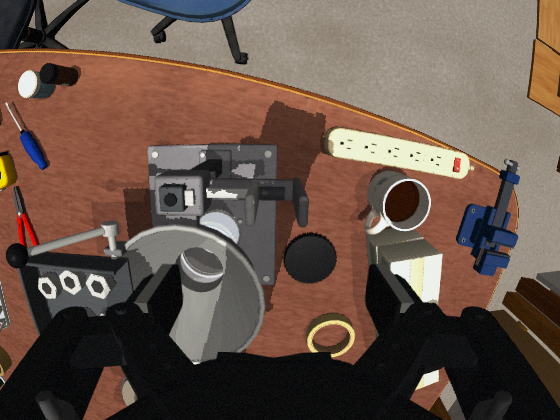

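The wrist picture shows the two grip plates at (250,205) and (303,200), column left of them, free room on both sides. Descend around them.

Emit:
{"api": "send_rows", "payload": {
  "deltas": "0.003 0.006 0.03 0; 0.003 0.006 0.065 0; 0.003 0.006 0.1 0; 0.003 0.006 0.13 0; 0.003 0.006 0.143 0"
}}

```text
t: 4.35
eef_pos: [0.6155, -0.1508, 0.2531]
tool_rot: [-0.001, 0.995, 0.103, -0.002]
contact_force: [-0.2, 0.5, 0.1]
gripper_width: 0.997
grasp_force: 0.0
```

Emit:
{"api": "send_rows", "payload": {
  "deltas": "0 0 0 0; 0 0 0 0; 0 0 0 0; 0 0 0 0; 0 0 0 0",
  "claw": 0.3,
  "force": 25
}}

```text
t: 4.85
eef_pos: [0.6188, -0.1531, 0.2578]
tool_rot: [0.001, 0.995, 0.102, 0.002]
contact_force: [6.5, -4.5, -8.6]
gripper_width: 0.46
grasp_force: 32.6
```

```bash
python3 - <<'E'
from h import *
P,M,s=pose(); print(P,s['contact_force'],s['grasp_force'],s['gripper_width'])
p,o=marks('wrist',['squeeze_grip','moving_plate']); print(o,p['shot'])
cv2.imwrite('pics/w2.png',p['img'][:,:,::-1])
E
```

```text
[ 0.61880348 -0.15309042  0.25780826] [ 6.53804654 -4.45548169 -8.62891403] 32.59849101305008 0.4601041816230952
{'moving_plate': (array([ 0.6109, -0.1312,  0.2619]), 0.89)} 6
```

View pics/w2.png

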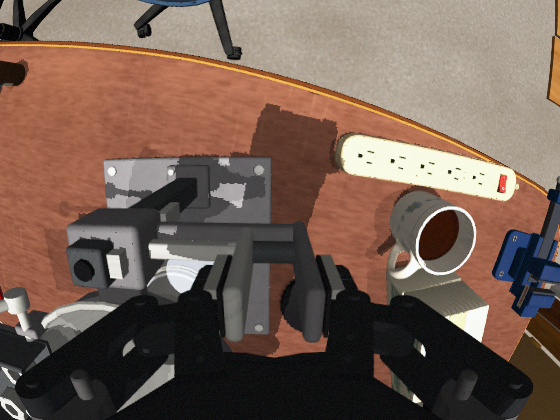

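The plates at (235,290) and (308,285) are held between the pads, 39 mm over the faces, so fully squeezed. Lower.

Emit:
{"api": "send_rows", "payload": {
  "deltas": "0 0 0.01 0; 0 0 0.021 0; 0 0 0.032 0; 0 0 0.043 0; 0 0 0.051 0"
}}

```text
t: 5.5
eef_pos: [0.6195, -0.1531, 0.2088]
tool_rot: [0.002, 0.995, 0.101, 0.003]
contact_force: [-10.2, -2.9, 36.6]
gripper_width: 0.461
grasp_force: 29.1
```

Emit:
{"api": "send_rows", "payload": {
  "deltas": "0 0 0.001 0; 0 0 0.002 0; 0 0 0.002 0; 0 0 0.002 0"
}}

```text
t: 5.9
eef_pos: [0.6195, -0.1531, 0.2087]
tool_rot: [0.002, 0.995, 0.101, 0.004]
contact_force: [-3.4, -3.6, 17.6]
gripper_width: 0.463
grasp_force: 29.8
```

```bash
python3 - <<'E'
from h import *
P,M,s=pose(); print(P,s['contact_force'],s['grasp_force'],s['gripper_width'])
for c in ['side','top']:
    p,o=marks(c,['moving_plate','lever_ball','tray_hinge','squeeze_grip']); print(o)
E
```

```text
[ 0.61950016 -0.15306585  0.2086715 ] [-3.35568981 -3.56618816 17.5747367 ] 29.80804145336151 0.46279275229052685
{'moving_plate': (array([ 0.6157, -0.1314,  0.2167]), 0.65), 'lever_ball': (array([0.5402, 0.0652, 0.2831]), 0.83), 'tray_hinge': (array([0.5561, 0.0057, 0.2013]), 0.91), 'squeeze_grip': (array([ 0.6147, -0.1525,  0.2163]), 0.59)}
{'moving_plate': (array([ 0.6142, -0.1318,  0.2165]), 0.43), 'lever_ball': (array([0.5397, 0.0697, 0.2852]), 0.73), 'tray_hinge': (array([0.553 , 0.0052, 0.2065]), 0.95), 'squeeze_grip': (array([ 0.6184, -0.1561,  0.2157]), 0.94)}
```

Carriage is on the bottom stop (50 mm lower). Let go, then check.

Emit:
{"api": "send_rows", "payload": {
  "deltas": "0 0 0 0; 0 0 0 0; 0 0 0 0; 0 0 0 0; 0 0 0 0",
  "claw": 1
}}

```text
t: 6.9
eef_pos: [0.6171, -0.1512, 0.2033]
tool_rot: [0.0, 0.995, 0.103, -0.0]
contact_force: [0.1, -0.3, -0.7]
gripper_width: 1.004
grasp_force: 0.0
```

Emit:
{"api": "send_rows", "payload": {
  "deltas": "0 0 -0.02 0; 0 0 -0.06 0; 0 0 -0.11 0; 0 0 -0.16 0; 0 0 -0.2 0"
}}

```text
t: 7.4
eef_pos: [0.6173, -0.1511, 0.4067]
tool_rot: [0.0, 0.995, 0.103, 0.001]
contact_force: [0.6, -0.4, -0.3]
gripper_width: 1.003
grasp_force: 0.0
```

```bash
python3 - <<'E'
from h import *
P,M,s=pose(); print(P,s['t'],s['contact_force'],s['gripper_width'])
for c in ['side','top','wrist']:
    p,o=marks(c,['moving_plate','squeeze_grip','lever_ball','tray_hinge','spout_end','jar_mouth','funnel_mouth']); print(o)
cv2.imwrite('pics/w3.png',p['img'][:,:,::-1])
E
```

```text
[ 0.61731115 -0.15110511  0.40666949] 7.4 [ 0.5924024  -0.40118725 -0.34155222] 1.0026460185715023
{'moving_plate': (array([ 0.6088, -0.1208,  0.2173]), 0.58), 'squeeze_grip': (array([ 0.6088, -0.1201,  0.217 ]), 0.64), 'lever_ball': (array([0.5422, 0.0668, 0.2853]), 0.96), 'tray_hinge': (array([0.5516, 0.0046, 0.2039]), 0.73), 'spout_end': (array([ 0.4805, -0.0725,  0.0871]), 0.7), 'jar_mouth': (array([ 0.483 , -0.0723,  0.0987]), 0.44)}
{'moving_plate': (array([ 0.6131, -0.121 ,  0.2179]), 0.46), 'squeeze_grip': (array([ 0.6141, -0.1519,  0.2182]), 0.82), 'lever_ball': (array([0.5428, 0.07  , 0.2852]), 0.8), 'tray_hinge': (array([0.5522, 0.0054, 0.2043]), 0.82), 'spout_end': (array([ 0.4835, -0.076 ,  0.0902]), 0.69), 'funnel_mouth': (array([ 0.4861, -0.0738,  0.1956]), 0.9)}
{'moving_plate': (array([ 0.6088, -0.1257,  0.2153]), 0.9), 'squeeze_grip': (array([ 0.6195, -0.1488,  0.2181]), 0.93), 'lever_ball': (array([0.5495, 0.0687, 0.286 ]), 0.77), 'tray_hinge': (array([0.5588, 0.0138, 0.2015]), 0.55), 'spout_end': (array([ 0.4838, -0.0772,  0.0856]), 0.73), 'jar_mouth': (array([ 0.4799, -0.0738,  0.1001]), 0.95), 'funnel_mouth': (array([ 0.4807, -0.0745, -0.0011]), 0.72)}
```

View pics/w3.png

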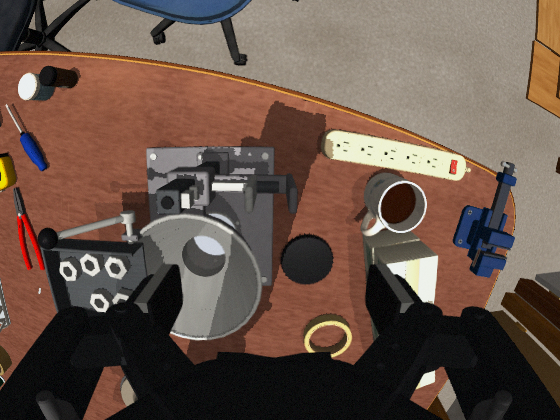

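The bolt is home: the moving plate is back 30 mm from the grip point, the carriage 50 mm lower, five nuts in the tray at (90,280), ball at (48,238). Next: straddle the ball with half-open fingers.

```bash
python3 go.py .542 .067 .38
```

```text
delta tool [-0.029  -0.2287  0.0233] spin 0.08 [ 0.6171 -0.151   0.4033] 8.6
```

Emit:
{"api": "send_rows", "payload": {
  "deltas": "-0.006 -0.046 0 0; -0.012 -0.092 0 0; -0.018 -0.138 0 0; -0.024 -0.184 0 0; -0.029 -0.222 0.01 0",
  "claw": 0.75
}}

```text
t: 9.1
eef_pos: [0.5428, 0.0634, 0.3948]
tool_rot: [-0.0, 0.995, 0.104, 0.002]
contact_force: [0.2, 0.9, 0.9]
gripper_width: 0.751
grasp_force: 0.0
```

Emit:
{"api": "send_rows", "payload": {
  "deltas": "0 -0.007 0.013 0; 0 -0.007 0.013 0; 0 -0.007 0.013 0"
}}

```text
t: 9.4
eef_pos: [0.5424, 0.0656, 0.3802]
tool_rot: [0.0, 0.995, 0.102, -0.0]
contact_force: [-0.9, 0.4, 0.8]
gripper_width: 0.754
grasp_force: 0.0
```

```bash
python3 - <<'E'
from h import *
for c in ['wrist','top']:
    p,o=marks(c,['lever_ball','tray_hinge']); print(o)
    if c=='wrist': cv2.imwrite('pics/w4.png',p['img'][:,:,::-1])
E
python3 go.py .542 .067 .277
```

```text
{'lever_ball': (array([0.548 , 0.065 , 0.2863]), 0.73), 'tray_hinge': (array([0.556 , 0.014 , 0.2028]), 0.78)}
{'lever_ball': (array([ 0.4687, -0.2411, -0.    ]), 0.45), 'tray_hinge': (array([ 0.4876, -0.0745,  0.0012]), 0.28)}
delta tool [-0.0003 -0.0007  0.1036] spin -0.02 [0.5424 0.0663 0.3806] 9.7
```

View pics/w4.png

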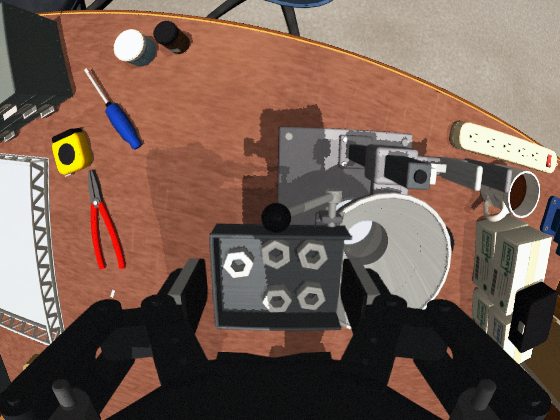

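Ball at (277,217) is centred between the open fingers (185 and 370), the tray clear in front. Descend.

Emit:
{"api": "send_rows", "payload": {
  "deltas": "0.003 0 0.03 0; 0.003 0 0.06 0; 0.003 0 0.085 0; 0.003 0 0.1 0; 0.003 0 0.103 0"
}}

```text
t: 10.2
eef_pos: [0.544, 0.0672, 0.2754]
tool_rot: [0.0, 0.995, 0.102, -0.002]
contact_force: [-0.8, 0.2, 1.5]
gripper_width: 0.753
grasp_force: 0.0
```

Emit:
{"api": "send_rows", "payload": {
  "deltas": "0 0 0 0; 0 0 0 0; 0 0 0 0; 0 0.004 0 0; 0 0.008 0 0",
  "claw": 0.5
}}

```text
t: 10.7
eef_pos: [0.5468, 0.0598, 0.2778]
tool_rot: [0.0, 0.995, 0.103, 0.0]
contact_force: [0.5, -0.2, 1.3]
gripper_width: 0.5
grasp_force: 0.0
```

Emit:
{"api": "send_rows", "payload": {
  "deltas": "0 0.005 -0.002 0; 0 0.01 -0.004 0; 0 0.015 -0.006 0; 0 0.02 -0.008 0; 0 0.025 -0.009 0"
}}

```text
t: 11.2
eef_pos: [0.5521, 0.0376, 0.2877]
tool_rot: [-0.001, 0.995, 0.104, 0.001]
contact_force: [-1.4, 5.7, 4.2]
gripper_width: 0.499
grasp_force: 2.6
```

```bash
python3 - <<'E'
from h import *
P,M,s=pose(); print(P,s['t'],s['contact_force'])
p,o=marks('side',['lever_ball','nut_1']); print(o)
p,o=marks('wrist',['lever_ball']); print(o)
cv2.imwrite('pics/w5.png',p['img'][:,:,::-1])
E
```

```text
[0.55212732 0.037634   0.2877134 ] 11.2 [-1.43206492  5.71134346  4.20105647]
{'lever_ball': (array([0.5452, 0.0509, 0.2927]), 0.88), 'nut_1': (array([0.4935, 0.0129, 0.2196]), 0.65)}
{'lever_ball': (array([0.5513, 0.0456, 0.2978]), 0.94)}
```

View pics/w5.png

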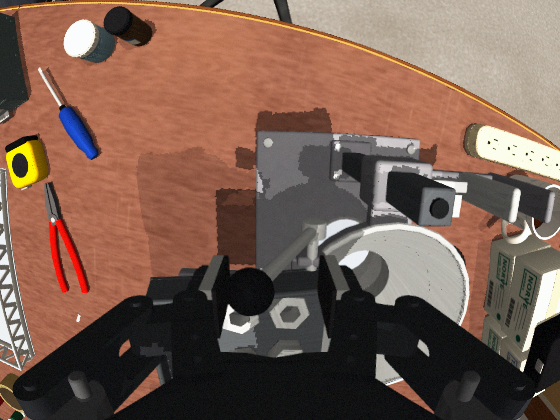

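Ball at (248,290) rests on the left pad and follows. Push on slowly.

Emit:
{"api": "send_rows", "payload": {
  "deltas": "0 0.005 -0.001 0; 0 0.01 -0.002 0; 0 0.014 -0.003 0; 0 0.018 -0.003 0; 0 0.022 -0.003 0"
}}

```text
t: 11.95
eef_pos: [0.556, 0.0134, 0.2891]
tool_rot: [0.0, 0.995, 0.102, -0.0]
contact_force: [-0.9, 3.2, 2.4]
gripper_width: 0.502
grasp_force: 1.5
```

Emit:
{"api": "send_rows", "payload": {
  "deltas": "0 0.003 0 0; 0 0.006 0 0; 0 0.009 0 0; 0 0.012 0 0; 0 0.015 0 0"
}}

```text
t: 12.45
eef_pos: [0.5591, -0.001, 0.2892]
tool_rot: [0.0, 0.995, 0.103, -0.0]
contact_force: [-0.4, 2.1, 2.0]
gripper_width: 0.497
grasp_force: 1.1
```

Emit:
{"api": "send_rows", "payload": {
  "deltas": "0 0.003 0 0; 0 0.006 0 0; 0 0.009 0.001 0; 0 0.012 0.002 0; 0 0.015 0.002 0"
}}

```text
t: 12.95
eef_pos: [0.5622, -0.0159, 0.2869]
tool_rot: [0.0, 0.995, 0.102, -0.0]
contact_force: [-0.4, 1.8, -0.8]
gripper_width: 0.498
grasp_force: 0.5
```

Emit:
{"api": "send_rows", "payload": {
  "deltas": "0 0.003 0 0; 0 0.006 0.001 0; 0 0.009 0.002 0; 0 0.012 0.003 0; 0 0.015 0.004 0"
}}

```text
t: 13.45
eef_pos: [0.5654, -0.0303, 0.2832]
tool_rot: [0.0, 0.995, 0.103, 0.0]
contact_force: [-0.4, -0.1, 1.3]
gripper_width: 0.501
grasp_force: 0.4
```

```bash
python3 - <<'E'
from h import *
P,M,s=pose(); print(P,s['t'],s['contact_force'])
p,o=marks('side',['lever_ball']); print(o); print([ (np.round(r['xyz'],3),round(r['confidence'],2)) for r in bot.landmark_of(p,'nut_1')])
a=p['img'][100:280,200:400]
p,o=marks('wrist',['lever_ball']); print(o); print([ (np.round(r['xyz'],3),round(r['confidence'],2)) for r in bot.landmark_of(p,'nut_1')])
b=p['img']
a=cv2.resize(a,(400,360),interpolation=cv2.INTER_CUBIC);b=cv2.resize(b[120:],(400,214))
cv2.imwrite('pics/c6.png',np.vstack([a,b])[:,:,::-1])
E
```

```text
[ 0.56537967 -0.03031405  0.28323667] 13.45 [-0.44157365 -0.05809092  1.26308645]
{'lever_ball': (array([ 0.5588, -0.018 ,  0.2996]), 0.75)}
[(array([ 0.47 , -0.24 , -0.002]), 0.26)]
{'lever_ball': (array([ 0.5663, -0.0195,  0.2974]), 0.86)}
[(array([ 0.499, -0.083,  0.071]), 0.68), (array([ 0.482, -0.1  ,  0.039]), 0.48), (array([ 0.495, -0.096,  0.054]), 0.41)]
```

View pics/c6.png

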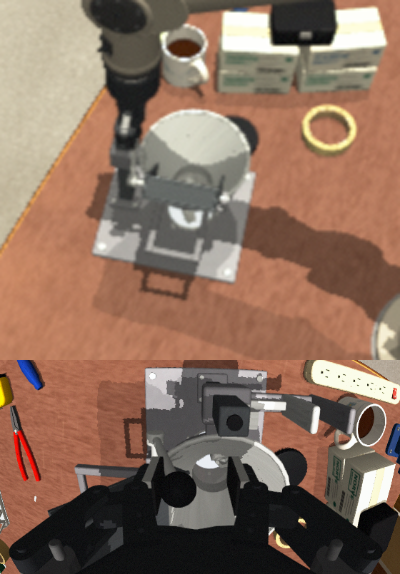

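The tray is steeply tipped and empty as far as visible; nuts lie in the jar. A little further, then back gently.

Emit:
{"api": "send_rows", "payload": {
  "deltas": "0 0.004 0 0; 0 0.008 0 0; 0 0.011 0 0; 0 0.011 0 0; 0 0.011 0 0"
}}

```text
t: 14.25
eef_pos: [0.5676, -0.041, 0.2834]
tool_rot: [0.0, 0.995, 0.102, 0.0]
contact_force: [-0.8, 0.4, -0.7]
gripper_width: 0.498
grasp_force: 0.3
```

Emit:
{"api": "send_rows", "payload": {
  "deltas": "0 -0.007 -0.002 0; 0 -0.014 -0.003 0; 0 -0.022 -0.005 0; 0 -0.029 -0.006 0; 0 -0.036 -0.007 0"
}}

```text
t: 14.75
eef_pos: [0.56, -0.0044, 0.2904]
tool_rot: [-0.0, 0.995, 0.103, 0.0]
contact_force: [-1.0, 0.7, -0.4]
gripper_width: 0.5
grasp_force: 0.3
```

Emit:
{"api": "send_rows", "payload": {
  "deltas": "0 -0.007 0 0; 0 -0.014 0 0; 0 -0.022 0 0; 0 -0.029 0.001 0; 0 -0.036 0.003 0"
}}

```text
t: 15.25
eef_pos: [0.5528, 0.0304, 0.2873]
tool_rot: [-0.0, 0.995, 0.103, 0.0]
contact_force: [-0.1, 1.1, -0.8]
gripper_width: 0.504
grasp_force: 0.4
```

Emit:
{"api": "send_rows", "payload": {
  "deltas": "0 -0.007 0.001 0; 0 -0.014 0.003 0; 0 -0.022 0.005 0; 0 -0.029 0.007 0; 0 -0.036 0.009 0"
}}

```text
t: 15.75
eef_pos: [0.5455, 0.0653, 0.2782]
tool_rot: [0.0, 0.995, 0.103, 0.0]
contact_force: [0.5, -0.2, 0.9]
gripper_width: 0.5
grasp_force: 0.0
```

```bash
python3 - <<'E'
from h import *
P,M,s=pose(); print(P,s['t'],s['contact_force'])
p,o=marks('side',['lever_ball']); print(o); p,o=marks('wrist',['lever_ball']); print(o)
E
python3 go.py .542 .067 .277
```

```text
[0.54546141 0.06532537 0.27817252] 15.75 [ 0.54261568 -0.17521919  0.89362648]
{'lever_ball': (array([0.5445, 0.0661, 0.2835]), 0.81)}
{'lever_ball': (array([0.5551, 0.0107, 0.2034]), 0.57)}
delta tool [-0.0031 -0.0029  0.0013] spin 0.08 [0.5456 0.0648 0.2783] 15.95
```

Emit:
{"api": "send_rows", "payload": {
  "deltas": "0 0 -0.03 0; 0 0 -0.07 0; 0 0 -0.11 0; 0 0 -0.15 0; 0 0 -0.15 0"
}}

```text
t: 16.45
eef_pos: [0.5477, 0.0651, 0.4347]
tool_rot: [-0.0, 0.995, 0.102, 0.005]
contact_force: [0.5, 0.7, -1.0]
gripper_width: 0.505
grasp_force: 0.0
```

Emit:
{"api": "send_rows", "payload": {
  "deltas": "-0.04 0.02 0 0; -0.08 0.04 0 0; -0.1 0.06 0 0; -0.1 0.06 0 0; -0.1 0.06 0 0",
  "claw": 1
}}

```text
t: 16.95
eef_pos: [0.4597, -0.0148, 0.4283]
tool_rot: [0.0, 0.995, 0.102, 0.0]
contact_force: [0.2, 0.1, -0.0]
gripper_width: 1.001
grasp_force: 0.0
```

```bash
python3 - <<'E'
from h import *
P,M,s=pose(); print(P,s['t'],s['contact_force'])
N=['lever_ball','jar_mouth','spout_end','squeeze_grip','moving_plate','tray_hinge']
ims=[]
for c in ['side','wrist']:
    p,o=marks(c,N); print(o); print([ (np.round(r['xyz'],3),round(r['confidence'],2)) for r in bot.landmark_of(p,'nut_1')])
    ims.append(p['img'])
cv2.imwrite('pics/c7.png',np.vstack([cv2.resize(ims[0][100:280,180:420],(400,300)),cv2.resize(ims[1],(400,300))])[:,:,::-1])
E
```

```text
[ 0.4597441  -0.0148055   0.42829122] 16.95 [ 0.19404846  0.0567436  -0.04725662]
{'lever_ball': (array([0.54  , 0.0674, 0.2855]), 0.6), 'jar_mouth': (array([ 4.681e-01, -2.421e-01,  2.000e-04]), 0.67), 'spout_end': (array([ 0.4832, -0.0719,  0.0854]), 0.74), 'squeeze_grip': (array([ 0.6158, -0.1515,  0.2164]), 0.87), 'moving_plate': (array([ 0.6093, -0.1205,  0.2169]), 0.49)}
[(array([ 0.31 , -0.325, -0.002]), 0.19)]
{'lever_ball': (array([0.5492, 0.0669, 0.288 ]), 0.63), 'jar_mouth': (array([ 0.4811, -0.0746,  0.0981]), 0.77), 'spout_end': (array([ 0.3125, -0.3232, -0.    ]), 0.41), 'squeeze_grip': (array([ 0.6183, -0.1489,  0.2205]), 0.61), 'moving_plate': (array([ 0.6072, -0.1239,  0.2168]), 0.57), 'tray_hinge': (array([0.5568, 0.0111, 0.2046]), 0.94)}
[(array([ 0.482, -0.098,  0.036]), 0.66), (array([ 0.507, -0.08 ,  0.062]), 0.64), (array([ 0.498, -0.092,  0.051]), 0.56), (array([ 0.478, -0.055,  0.027]), 0.56), (array([ 0.484, -0.088,  0.023]), 0.52), (array([0.6  , 0.354, 0.002]), 0.2)]
```

View pics/c7.png

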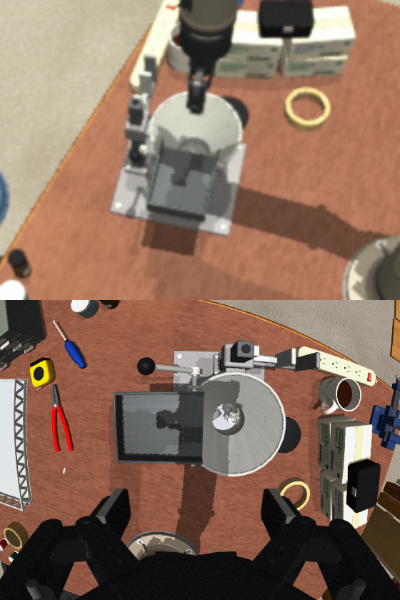

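The tray at (160,425) is empty and level. All five nuts were found in the jar (heights 23 to 62 mm), the bolt is home, and the arm is clear.

```bash
python3 -c "
from station import bot
print(bot.hand_in())"
```

```text
the job is handed in; nothing more can be done
None
```

Job handed in; no verdict came back, but the last camera check showed the funnel locked in the lowest notch, the tray level and empty, all five nuts in the standing jar, and the arm clear.

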